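# Switch on and zero the bench photometer

### The arm

A 7-joint arm with a two-finger parallel gripper is mounted at the origin on the work surface. World frame = base frame: x ahead of the robot, y to its left, z up, the work surface at z = 0. Lengths are in m, angles in rad, forces in N, time in s.
With the tool pointing down it reaches from about 0.4 to 0.85 m from the base axis. Payload 6.9 kg.
Tool frame: the origin (TCP) lies midway between the tips of the shut fingers; the grasp point (between the pads) lies behind it (ctrl.pinch_z is the z of the grasp point in the tool frame, in m); z points along the fingers, y is the line along which they close (so a half turn about z gives the same grasp; the last joint's range is limited). The gripper opens to 85 mm and grips with 20 to 120 N. Pads are 22 mm wide; open, the fingers measure 114 mm over their backs; the gripper's body (76 mm by 85 mm) begins 54 mm behind the grasp point. The pads swing forward as they close: fully open they stand 13 mm farther back than shut.
Start: joints at [1.278, 0.507, -0.238, 1.5, 0.126, 1.149, -0.155], TCP at [0.243, -0.576, 0.231] pointing down, gripper open.
Joint ranges: [-3.08, 3.08], [-0.24, 2.05], [-1.43, 1.35], [0, 2.5], [-1.52, 4.66], [0.17, 1.96], [-2.89, 2.89]. Speed limits (rad/s): [2.39, 2.39, 3.14, 3.14, 3.14, 3.14, 3.14].

### API

Orientations are given as a unit quaternion [w, x, y, z].
In Python, from station import ctrl, get_state, vision, ticket, models gives the robot as it stands. Calls block until the motion is done:
- ctrl.movep(position, orientation): joint-space move of the TCP to a pose.
- ctrl.movel(position, frame=None, max_speed=0.15): straight line of the TCP; frame=None keeps the orientation; max_speed is the mean speed in m/s.
- ctrl.set_joints(angles): joint-space move.
- ctrl.ungrasp() and ctrl.close_gripper(force=None): open the fingers fully, or close them until they stop; force is the grip in N (None keeps the last).
- ctrl.pause(seconds).
- ctrl.ik(position, orientation): joint angles nearest the present ones, or None.
- get_state(): the state.
- vision.grab_frame(name): name is "side" or "top" or "wrist"; returns (picture, depth): 384x512x3 uint8, blue, green, red; 384x512 float32, m along the optical axis (not along the pixel's ray), 0 where there is no reading.
- vision.camera_info(name): a dict with "mtx" (3x3 intrinsics, pixels), "dist_coeffs" ([k1, k2, p1, p2, k3] as OpenCV has them; the pictures are not rectified), "R" (3x3) and "t" (3): a world point X has camera coordinates R X + t; the wrist camera has in their place "hand_eye" (4x4, takes a point from camera to tool coordinates, whose origin is the TCP and whose axes are the flange's). Camera axes: x right, y down, z forward; pixel columns grow to the right and rows downward; lengths in m; the calibration is good to about 2 mm. A picture is of the moment at which its call begins: read the wrist's pose just before it. camera_info takes no time and is no camera call.
A pose or a line that the arm cannot do raises ctrl.Unreachable and nothing moves.
- ticket.close_job(): hands the job in; it is judged then, once.
Trained networks look in the newest picture that a camera, given by its name, has taken for a name from the list of things; names that differ only in an ending like _2 or _b are one class to them, and where a whole thing is asked for, a point or a joint stands for the part that bears it (a point fixed in the world has none). Each returns a list of dicts, best first, with "p" (0 to 1); they miss things now and then, are a little off and sometimes report something else, mostly with a low value. They report only what shows in the picture. A call takes as long as a camera call.
- models.recognise(camera, target): "point" ([column, row] in pixels, amid what is visible of it).
- models.masks_of(camera, target): "mask" (384x512 bool, what is visible of it) and "point" ([column, row] in pixels, amid what is visible of it).
The state is a dict: "time": time; "qpos": joint angles; "qd": joint speeds; "tau": joint torques, N m; "tcp_pos": TCP position; "eef_rot": TCP orientation; "contact_force": force on the tool from outside, world axes, zero at the start; "wrist_torque": the same for the moment, N m; "width": finger opening in m; "gripper_force": force on a finger pad.
Only numpy, scipy, OpenCV 4.12 (cv2) and the standard library are available. Lean on these libraries where they do the work, as an engineer would, in place of code of your own. Each camera call takes 0.05 s, during which the arm holds its last target. There are 200 camera calls.

### The job

The zero-standard vial already sits in the photometer's well: push the open light cover fully down over it with the fingertips, then switch the meter on by pressing the raised far half of the black rocker all the way down, then press the round zero key fully in and let it go. Nothing needs gripping: lift nothing, press no other key, leave the vial in its well, and do not shove the meter or disturb the things standing round it.

Things in the scene. Friction and masses are not known exactly. Their poses are not given: they have to be found in the camera images.
- meter: Blue-grey bench photometer, 260 wide (y), 220 deep (x), about 1.8 kg, loose on rubber feet. Origin: centre of its underside. x points from its front (operator's side, facing the robot) to its rear, y to its left, z up. The rear half (x 0 to 110) is a level deck 90 high, display on the right, sample well and light cover on the left; the front half (x 0 to -110) is the sloping control panel.
- panel_mid (a point): Middle of the control panel's face, at x = -54, y = 0, z = 79 in the meter's frame. The panel falls 12 degrees towards the front (90 high at x = 0, 67 at the front edge). On it in one row at x = -54, from left to right: square key (y = 100), round zero key (52), long key (-12), black rocker (-95).
- well (a point): Centre of the floor of the sample well, a round hole 27 wide and 45 deep in the deck, at x = 40, y = 65, z = 45 in the meter's frame.
- vial: Zero standard: capped glass vial, 25 in diameter, 62 tall, loose in the well with its black cap standing 17 above the deck. Origin: centre of its underside. It stays there; the shut cover clears it.
- cover (a joint): Hinge angle (rad) of the dark grey light cover: 0 = shut, lying on the deck; it grows as the cover swings up and back, to at most 1.75 (just past upright); it starts between 1.05 and 1.65. A stiff hinge (0.07 N m) holds it wherever it is left, so it must be pushed all the way; about 1 to 2 N at its free edge moves it.
- cover_hinge (a point): Middle of the cover's hinge line, along the meter's y axis at x = 85, y = 65, z = 90 in its frame. Its axes turn with the cover: -x runs from the hinge to the free edge, z is the outward normal of the outer face. The cover is a hollow box 80 long (hinge to free edge), 84 wide, 26 deep: its outer face lies 26 from the hinge line along z (116 above the bench when shut).
- cover_edge (a point): Middle of the cover's free edge, on the outer face (80 from the hinge line, 26 out). When shut it lies at x = 5, y = 65, z = 116 in the meter's frame.
- rocker (a joint): Angle (rad) of the black mains rocker, 36 long (front to rear), 26 wide: 0 = off (front half level with the panel, rear half, away from the robot, standing raised), 0.34 = on (rear half pressed level with the panel). It stays where it is left; about 2 N at the rear end turns it, 4 N at the middle of the rear half.
- rocker_far_end (a point): Middle of the upper rear edge of the rocker's raised rear half, 17 rearward of its pivot and 12 above the panel when off, 6 above the panel when on (12 and 6 measured square to the panel). The pivot runs along the meter's y axis at y = -95, 6 above the panel.
- key_zero (a joint): Travel (m) of the round zero key, the only round key, 22 in diameter: 0 = out, 0.005 = fully in. A spring returns it; 4 N presses it fully.
- key_zero_top (a point): Centre of the zero key's top, 9 above the panel when out, 4 when in. Its z axis is square to the panel (tilted 12 degrees from vertical, towards the meter's front); a straight-down press works as well.
- key_step (a joint): Travel (m) of the square key, 18 by 18, left of the zero key; same height, travel and spring. Not to be pressed.
- key_step_top (a point): Centre of the square key's top.
- key_read (a joint): Travel (m) of the long key, 42 wide (y) by 18, right of the zero key; same height, travel and spring. Not to be pressed.
- key_read_top (a point): Centre of the long key's top.
- bottle: White plastic sample bottle, 64 in diameter, 140 tall, standing beside the meter. Origin: centre of its underside. Leave alone.
- beaker: Glass beaker, 70 in diameter at the rim, 90 tall, standing beside the meter. Origin: centre of its underside. Leave alone.
- spare_vial: Spare capped glass vial, 25 in diameter, 62 tall, standing on the bench beside the meter's front left corner. Origin: centre of its underside. Leave alone.
- pocket_meter: Black hand-held meter lying on the bench right of the bottle or beaker on the meter's right, 150 by 70, 44 high over its round cap. Origin: centre of its underside. Leave alone.

How it is judged:
By the outcome, as a careful person would: the job done as asked, in the order asked, and still so for the second after the job is handed in, with the robot touching nothing.
It also fails if it takes over 48 s, if anything falls off the work surface, if the arm or the gripper's body presses on something with over 40 N, if the wrist force passes 120 N, or if a joint passes its speed limit or range.

## Working session

There is one attempt and no reset: what is moved stays moved. The work goes in short steps, each a Python script; the robot and the scene stay as the last script left them, time stands still between calls to the robot, and variables do not carry over. Pictures are saved under pics/ and viewed, at most 10 in all, crops included, and the job is handed in when it is done.

```bash
mkdir -p pics; ls
cat > h.py <<'E'
import numpy as np, cv2
from station import ctrl, get_state, vision, ticket, models
def px2w(cam,uv,depth):
    i=vision.camera_info(cam); uv=np.asarray(uv,float).reshape(-1,1,2)
    n=cv2.undistortPoints(uv,np.array(i["mtx"]),np.array(i["dist_coeffs"])).reshape(-1,2)
    P=np.c_[n,np.ones(len(n))]*np.asarray(depth).reshape(-1,1)
    return (P-np.array(i["t"]).ravel())@np.array(i["R"])
E
python3 - <<'E'
from h import *
ims=[]
for c in("top","side"):
    p,d=vision.grab_frame(c); np.savez(f"{c}.npz",p=p,d=d); cv2.imwrite(f"pics/{c}0.png",p)
    for t in("meter","vial","panel_mid","cover_hinge","cover_edge","rocker_far_end","key_zero_top","key_step_top","key_read_top","bottle","beaker","spare_vial","pocket_meter"):
        for r in models.recognise(c,t)[:2]:
            u,v=r["point"]; z=d[int(round(v)),int(round(u))]
            print(c,t,round(r["p"],2),np.round([u,v]),np.round(px2w(c,[u,v],[z])[0],3) if z>0 else "nodepth")
print(get_state())
E
```

```text
pics
top meter 0.71 [241. 182.] [0.555 0.049 0.09 ]
top vial 0.64 [214. 203.] [0.505 0.112 0.086]
top vial 0.49 [222. 158.] [0.609 0.095 0.105]
top panel_mid 0.7 [243. 189.] [0.539 0.044 0.087]
top cover_hinge 0.68 [229. 133.] [0.651 0.076 0.169]
top cover_edge 0.64 [226. 133.] [0.65  0.081 0.169]
top cover_edge 0.57 [272. 223.] [ 0.46  -0.024  0.084]
top rocker_far_end 0.56 [275. 222.] [ 0.463 -0.031  0.084]
top rocker_far_end 0.36 [156. 160.] [0.601 0.25  0.101]
top key_zero_top 0.49 [213. 205.] [0.499 0.115 0.085]
top key_zero_top 0.36 [241. 185.] [0.549 0.05  0.091]
top key_step_top 0.69 [243. 187.] [0.543 0.045 0.087]
top key_step_top 0.43 [193. 196.] [0.521 0.163 0.088]
top bottle 0.77 [154. 159.] [0.603 0.256 0.105]
top beaker 0.73 [325. 218.] [ 0.479 -0.163  0.   ]
top spare_vial 0.56 [226. 132.] [0.653 0.082 0.169]
top spare_vial 0.51 [155. 200.] [0.511 0.258 0.063]
top pocket_meter 0.82 [373. 223.] [ 0.468 -0.277  0.034]
side meter 0.86 [237. 219.] [0.533 0.087 0.084]
side vial 0.46 [206. 210.] [0.599 0.108 0.102]
side cover_hinge 0.59 [188. 186.] [0.661 0.077 0.126]
side c
[... 676 characters left out ...]
3,  0.50746131, -0.23762468,  1.50020623,  0.12569437,
        1.14891594, -0.15479063]), 'qd': array([ 8.02483930e-04,  6.07209954e-04,  9.37401056e-04, -9.08591225e-05,
        6.00920534e-04,  1.05828870e-03, -2.69263351e-04]), 'tau': array([-2.27160446e-03, -6.20355463e+01, -2.18548067e+00, -2.49958384e+01,
        1.38424477e-02,  2.20446127e-03,  3.82115263e-05]), 'tcp_pos': array([ 0.24268004, -0.57593997,  0.23129771]), 'eef_rot': array([-7.98859707e-06,  9.80184671e-01,  1.98085866e-01,  8.36323252e-06]), 'contact_force': array([ 1.18493412, -0.59231534, -0.19085149]), 'wrist_torque': array([-0.07503868,  0.00814978, -0.0470884 ]), 'gripper_force': 0.0, 'width': 0.08519810700536547}
```

View pics/top0.png

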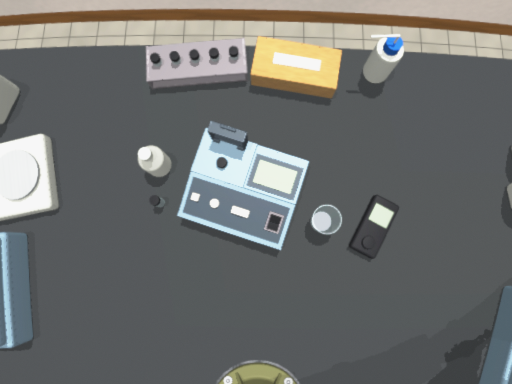

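View pics/side0.png

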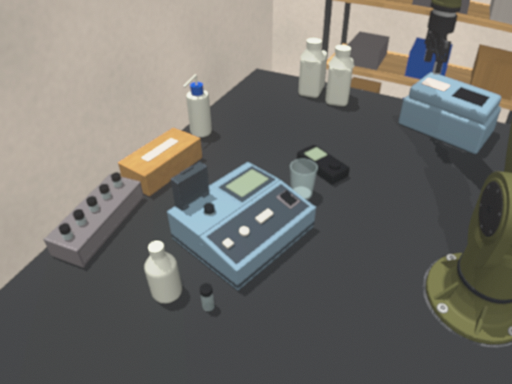

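```bash
cat > fit.py <<'E'
from h import *
from scipy.optimize import least_squares
s=np.sin(np.radians(12));c=np.cos(np.radians(12))
def on(y,h): return [-.054-s*h,y,.079+c*h]
M=dict(step=on(.1,.009),zero=on(.052,.009),read=on(-.012,.009),vial=[.04,.065,.107])
seeds=dict(top=dict(step=(195,197),zero=(214,203),read=(240,212),vial=(222,162)),side=dict(step=(228,243),zero=(244,231),read=(264,216),vial=(209,208)))
def T(q,P):
    P=np.atleast_2d(P);a=q[2];R=np.array([[np.cos(a),-np.sin(a),0],[np.sin(a),np.cos(a),0],[0,0,1]])
    return P@R.T+[q[0],q[1],0]
def proj(cam,P):
    i=vision.camera_info(cam)
    return cv2.projectPoints(P,cv2.Rodrigues(np.array(i["R"]))[0],np.array(i["t"]).reshape(3,1),np.array(i["mtx"]),np.array(i["dist_coeffs"]))[0].reshape(-1,2)
obs=[]
D={k:np.load(k+".npz") for k in seeds}
for cam,sd in seeds.items():
    g=cv2.cvtColor(D[cam]["p"],cv2.COLOR_BGR2GRAY).astype(float)
    for k,(u,v) in sd.items():
        r=12 if k=="read" else 8
        w=g[v-r:v+r+1,u-r:u+r+1]; m=(w<55) if k=="vial" else (w>150)
        n,l,st,ct=cv2.connectedComponentsWithStats(m.astype(np.uint8)); 
        j=1+np.argmin([np.hypot(*(ct[i]-r)) + (99 if st[i,4]<8 else 0) for i in range(1,n)])
        wt=(l==j)*1.; vv,uu=np.mgrid[-r:r+1,-r:r+1]; uv=[u+(wt*uu).sum()/wt.sum(),v+(wt*vv).sum()/wt.sum()]
        obs.append((cam,k,uv)); print(cam,k,np.round(uv,1),st[j,4])
def res(q): return np.ravel([proj(cam,T(q,M[k]))[0]-uv for cam,k,uv in obs])
r=least_squares(res,[.55,.05,-.25],loss="soft_l1"); q=r.x
print("pose",q); print(np.round(res(q).reshape(-1,2),1))
np.save("pose.npy",q)
for cam in seeds:
    d=D[cam]["d"]; v,u=np.nonzero(d>0); P=px2w(cam,np.c_[u,v].astype(float),d[v,u])
    L=T([0,0,-q[2]],P-[q[0],q[1],0])
    k=(L[:,0]>.05)&(L[:,0]<.16)&(abs(L[:,1]-.065)<.035)&(L[:,2]>.1)&(L[:,2]<.22)
    X=L[k][:,[0,2]]; print(cam,k.sum(),"x",np.percentile(X[:,0],[5,50,95]).round(3),"z max",np.percentile(X[:,1],[50,90,98]).round(3)); 
    for zz in np.arange(.1,.2,.01):
        kk=abs(X[:,1]-zz)<.005
        if kk.any(): print(zz.round(3),kk.sum(),np.percentile(X[kk,0],[10,50,90]).round(3))
    # overlays of cover edge for theta
    for th in (1.05,1.2,1.35,1.5,1.65):
        E=np.array([[-.08,0,.026],[-.08,0,0]])
        ex=.085+E[:,0]*np.cos(th)+E[:,2]*np.sin(th); ez=.09-E[:,0]*np.sin(th)+E[:,2]*np.cos(th)
        print(th,np.c_[ex,ez].round(3).tolist(),proj(cam,T(q,np.c_[ex,[.065]*2,ez])).round(0).tolist())
E
python3 fit.py; python3 -c "
import cv2
a=cv2.resize(cv2.imread('pics/top0.png')[110:250,170:320],None,fx=3.6,fy=3.6,interpolation=3)
cv2.imwrite('pics/topc.png',a)"
```

```text
top step [194.7 196.3] 72
top zero [213.9 202.7] 82
top read [239.8 211.2] 161Traceback (most recent call last):
  File "fit.py", line 21, in <module>
    j=1+np.argmin([np.hypot(*(ct[i]-r)) + (99 if st[i,4]<8 else 0) for i in range(1,n)])
        ~~~~~~~~~^^^^^^^^^^^^^^^^^^^^^^^^^^^^^^^^^^^^^^^^^^^^^^^^^^^^^^^^^^^^^^^^^^^^^^^
    return _wrapfunc(a, 'argmin', axis=axis, out=out, **kwds)
    return _wrapit(obj, method, *args, **kwds)
    result = getattr(arr, method)(*args, **kwds)
ValueError: attempt to get argmin of an empty sequence
```

View pics/topc.png

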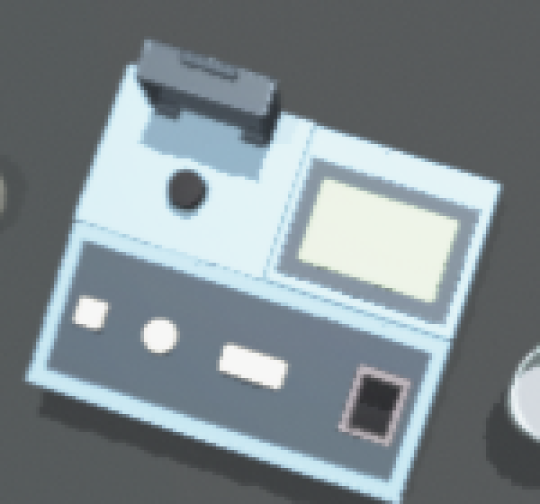

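The crop shows the keys at (90,313), (160,336) and (253,367), the rocker at (375,403), the vial cap at (187,190), and the cover standing nearly upright. I need a looser dark threshold for the cap.

```bash
sed -i 's/(w<55) if k=="vial"/(w<90) if k=="vial"/; s/r=12 if k=="read" else 8/r=12 if k=="read" else 7/; s/222,162)/222,163)/' fit.py; python3 fit.py
```

```text
top step [194.7 196.3] 72
top zero [213.9 202.7] 82
top read [239.8 211.2] 161
top vial [221.5 162.6] 75
side step [227.4 242.4] 81
side zero [243.8 230.1] 84
side read [263.9 215.2] 144
side vial [208.7 208.2] 92
pose [ 0.5413055   0.04667014 -0.29989728]
[[-0.3  0.7]
 [-0.3  0.8]
 [-0.4  0.9]
 [-0.5 -0.8]
 [-0.1 -0.7]
 [-0.1 -0.5]
 [ 0.3 -0.7]
 [-0.5 -3. ]]
top 372 x [0.086 0.098 0.11 ] z max [0.17  0.173 0.175]
0.1 3 [0.052 0.053 0.081]
0.11 3 [0.05  0.051 0.052]
0.17 353 [0.088 0.098 0.108]
0.18 13 [0.104 0.105 0.107]
1.05 [[0.068, 0.172], [0.045, 0.159]] [[222.0, 144.0], [219.0, 155.0]]
1.2 [[0.08, 0.174], [0.056, 0.165]] [[224.0, 138.0], [221.0, 150.0]]
1.35 [[0.093, 0.174], [0.067, 0.168]] [[226.0, 133.0], [222.0, 144.0]]
1.5 [[0.105, 0.172], [0.079, 0.17]] [[228.0, 128.0], [224.0, 139.0]]
1.65 [[0.117, 0.168], [0.091, 0.17]] [[230.0, 124.0], [226.0, 134.0]]
side 591 x [0.085 0.105 0.108] z max [0.14  0.17  0.174]
0.1 36 [0.105 0.107 0.108]
0.11 71 [0.105 0.106 0.108]
0.12 65 [0.105 0.106 0.107]
0.13 76 [0.105 0.106 0.107]
0.14 77 [0.104 0.106 0.107]
0.15 2 [0.104 0.104 0.105]
0.16 5 [0.085 0.086 0.086]
0.17 258 [0.085 0.095 0.103]
0.18 1 [0.102 0.102 0.102]
1.05 [[0.068, 0.172], [0.045, 0.159]] [[197.0, 176.0], [205.0, 186.0]]
1.2 [[0.08, 0.174], [0.056, 0.165]] [[193.0, 173.0], [201.0, 182.0]]
1.35 [[0.093, 0.174], [0.067, 0.168]] [[190.0, 171.0], [197.0, 178.0]]
1.5 [[0.105, 0.172], [0.079, 0.17]] [[186.0, 169.0], [194.0, 175.0]]
1.65 [[0.117, 0.168], [0.091, 0.17]] [[183.0, 169.0], [190.0, 173.0]]
```

```bash
cat >> h.py <<'E'
q=np.load("pose.npy"); Q=np.array([0,np.cos(q[2]/2),np.sin(q[2]/2),0])
def W(x,y,z): 
    a=q[2]; return np.array([q[0]+x*np.cos(a)-y*np.sin(a),q[1]+x*np.sin(a)+y*np.cos(a),z])
def F(): return np.round(get_state()["contact_force"],1)
E
python3 - <<'E'
from h import *
ctrl.close_gripper(20)
for Qc in (Q,np.array([0,-Q[2],Q[1],0])):
    for p in (W(.15,.065,.3),W(.15,.065,.15),W(.03,.065,.11)): print(ctrl.ik(p,Qc))
p=get_state()["tcp_pos"]; ctrl.movel([p[0],p[1],.33],max_speed=.25)
ctrl.movep(W(.15,.065,.30),Q)
st=get_state();print(st["time"],st["tcp_pos"],st["width"],F(),ctrl.pinch_z)
p,d=vision.grab_frame("wrist");cv2.imwrite("pics/w1.png",p)
p,d=vision.grab_frame("side");cv2.imwrite("pics/s1.png",p)
E
```

```text
[ 0.06582287  0.62394486 -0.39915458  1.11882806  0.23104712  1.4406145
 -2.16521832]
[ 0.0133754   0.70136508 -0.26419     1.36459367  0.19017225  1.10037591
 -2.14814266]
[ 0.01099166  0.59545328 -0.35103249  1.73297918  0.25763296  0.85866154
 -2.32457338]
[ 0.3615665   0.81079047 -1.21537329  1.11372518  0.74993335  1.64857244
  0.62811259]
[ 0.3535606   0.86861422 -1.02605065  1.35916533  0.74035328  1.31696459
  0.58158021]
[ 0.34171155  0.73994592 -0.95468495  1.72864907  0.68900978  1.04619005
  0.41488294]
5.4917 [0.7039801  0.06312891 0.30002515] 0.00039350548624668793 [0.5 0.1 0.2] -0.0187
```

View pics/w1.png

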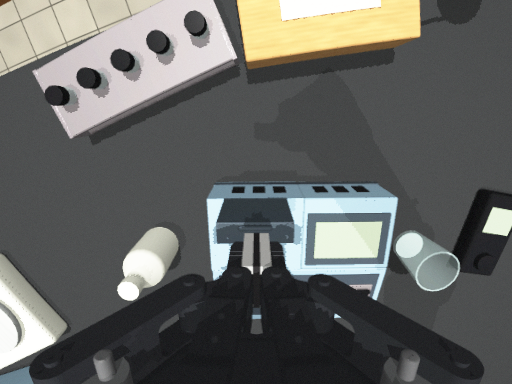

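The wrist view has the meter aligned with the tool, its rear deck edge at row ~193 from (209) to (396), and the cover around (255,220). I'll check this against the pose and then sweep the cover.

```bash
cat > sweep.py <<'E'
from h import *
from scipy.spatial.transform import Rotation as Rn
i=vision.camera_info("wrist");H=np.array(i["hand_eye"])
st=get_state();e=st["eef_rot"];R=Rn.from_quat([e[1],e[2],e[3],e[0]]).as_matrix()
Twt=np.eye(4);Twt[:3,:3]=R;Twt[:3,3]=st["tcp_pos"]
Tcw=np.linalg.inv(Twt@H)
uv=cv2.projectPoints(np.array([W(.11,.13,.09),W(.11,-.13,.09),W(0,-.13,.09)]),cv2.Rodrigues(Tcw[:3,:3])[0],Tcw[:3,3],np.array(i["mtx"]),np.array(i["dist_coeffs"]))[0].reshape(-1,2)
print(uv.round(0))
assert abs(uv[0]-[209,193]).max()<12 and abs(uv[1]-[396,193]).max()<12
s,w=.066,.011
ctrl.movel(W(.15,.065,.157),max_speed=.15)
print(F())
for th in (1.6,1.4,1.2,1.0,.8,.6,.4,.25,.12):
    x=.085-s*np.cos(th)+.026*np.sin(th)+w; z=.09+s*np.sin(th)+.026*np.cos(th)
    ctrl.movel(W(x,.065,z),max_speed=.08)
    print(th,get_state()["time"],F())
E
python3 sweep.py
```

```text
[[208. 198.]
 [400. 197.]
 [388. 268.]]
[-0.  -0.3  0. ]
1.6 7.1667 [-0.7  0.2  0.7]
1.4 7.4917 [ 0.2 -0.6  0.3]
1.2 7.8167 [ 1.1  1.1 -1.7]
1.0 8.1417 [-0.2  0.5  0.3]
0.8 8.4667 [ 0.1  0.2 -0.1]
0.6 8.7917 [-0.1 -0.3  0.4]
0.4 9.1167 [-0.1 -0.7  0.8]
0.25 9.4 [ 0.5 -0.  -0.5]
0.12 9.6667 [ 0.6 -0.2  0.1]
```

Run:
```python
from h import *
p,d=vision.grab_frame("side");cv2.imwrite("pics/s2.png",cv2.resize(p[100:320,120:380],None,fx=2.5,fy=2.5))
print(get_state()["tcp_pos"],F())
```

```text
[0.5926523  0.0987962  0.12373173] [-0.4 -0.5 -0. ]
```

View pics/s2.png

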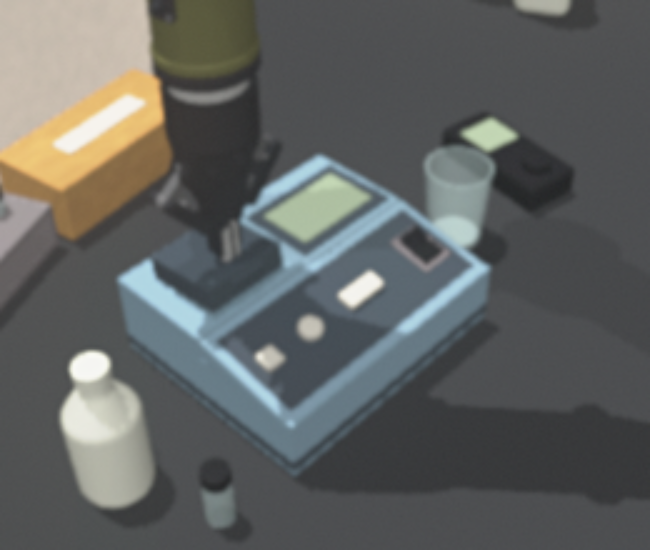

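The cover has swung down and is nearly shut under the fingertips (around (215,265)), and the meter looks undisturbed. Next I press it down until the force rises.

```bash
cat >> h.py <<'E'
def press(x,y,z0,zmin,lim,step=.001):
    b=0; log=[]
    z=z0
    while z>zmin:
        z-=step; ctrl.movel(W(x,y,z),max_speed=.02)
        f=np.mean([get_state()["contact_force"][2] for _ in range(1)]); log.append((round(z,4),round(get_state()["tcp_pos"][2],4),round(f,1)))
        if f>lim: break
    return log
E
python3 - <<'E'
from h import *
z=get_state()["tcp_pos"][2]
for l in press(.030,.065,z,.108,12): print(l)
ctrl.pause(.2);print(F(),get_state()["time"])
ctrl.movel(W(.03,.065,.17),max_speed=.15)
ctrl.movel(W(-.051,-.095,.17),max_speed=.2)
p,d=vision.grab_frame("top");np.savez("top.npz",p=p,d=d)
p,d=vision.grab_frame("side");np.savez("side.npz",p=p,d=d)
L=None
v,u=np.nonzero(d>0);P=px2w("side",np.c_[u,v].astype(float),d[v,u])-[q[0],q[1],0]
a=-q[2];x=P[:,0]*np.cos(a)-P[:,1]*np.sin(a);y=P[:,0]*np.sin(a)+P[:,1]*np.cos(a)
for xx in (.015,.03,.045,.06,.075):
    k=(abs(x-xx)<.008)&(abs(y-.065)<.03)&(P[:,2]>.08)&(P[:,2]<.14);print(xx,k.sum(),np.median(P[k,2]))
cv2.imwrite("pics/s3.png",cv2.resize(p[100:320,120:380],None,fx=2.5,fy=2.5))
print(get_state()["time"])
E
```

```text
(np.float64(0.1227), np.float64(0.1228), np.float64(0.3))
(np.float64(0.1217), np.float64(0.1217), np.float64(0.7))
(np.float64(0.1207), np.float64(0.1206), np.float64(-0.3))
(np.float64(0.1197), np.float64(0.1196), np.float64(-0.4))
(np.float64(0.1187), np.float64(0.1186), np.float64(0.4))
(np.float64(0.1177), np.float64(0.1176), np.float64(0.2))
(np.float64(0.1167), np.float64(0.1166), np.float64(-0.2))
(np.float64(0.1157), np.float64(0.1161), np.float64(4.5))
(np.float64(0.1147), np.float64(0.116), np.float64(11.9))
(np.float64(0.1137), np.float64(0.1158), np.float64(19.8))
[-7.  -0.8 19.9] 12.5
0.015 139 0.11602879875030893
0.03 136 0.11589909780829642
0.045 133 0.1160644564040005
0.06 133 0.11597563847849818
0.075 119 0.11578818627456251
14.175
```

View pics/s3.png

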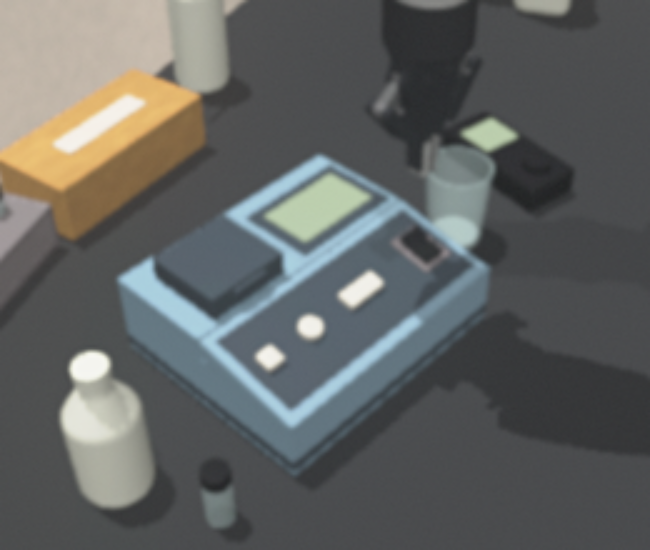

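Cover is shut flat: depth reads 116 mm over its whole length, and the key pixels haven't moved. On to the rocker.

Run:
```python
from h import *
ctrl.movel(W(-.049,-.095,.098),max_speed=.1)
for l in press(-.049,-.095,.098,.083,14): print(*l)
print(F(),get_state()["time"])
ctrl.movel(W(-.049,-.095,.15),max_speed=.15)
ctrl.movel(W(-.065,.052,.16),max_speed=.2)
p,d=vision.grab_frame("top");np.savez("top.npz",p=p,d=d)
cv2.imwrite("pics/t4.png",cv2.resize(p[110:250,170:320],None,fx=3.6,fy=3.6,interpolation=3))
p,d=vision.grab_frame("side");np.savez("side.npz",p=p,d=d)
cv2.imwrite("pics/s4.png",cv2.resize(p[170:270,220:340],None,fx=5,fy=5,interpolation=3))
print(get_state()["time"])
```

```text
0.097 0.0974 -0.4
0.096 0.096 0.4
0.095 0.0949 0.3
0.094 0.0939 -0.5
0.093 0.0929 0.1
0.092 0.0921 0.7
0.091 0.091 1.4
0.09 0.09 1.0
0.089 0.0889 0.7
0.088 0.0879 1.3
0.087 0.0871 3.9
0.086 0.0868 13.6
0.085 0.0865 23.2
[-5.  -0.6 23.2] 18.2917
19.8667
```

View pics/s4.png

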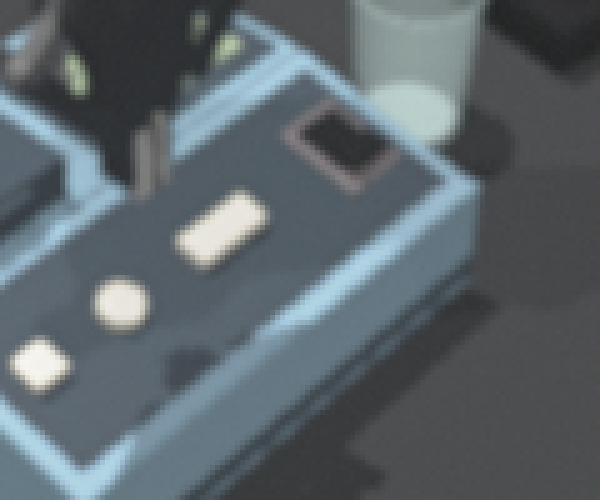

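Run:
```python
from h import *
for c in("top","side"):
    d=np.load(c+".npz")["d"]
    v,u=np.nonzero(d>0);P=px2w(c,np.c_[u,v].astype(float),d[v,u])-[q[0],q[1],0]
    a=-q[2];x=P[:,0]*np.cos(a)-P[:,1]*np.sin(a);y=P[:,0]*np.sin(a)+P[:,1]*np.cos(a)
    for r in np.arange(-.024,.028,.004):
        k=(abs(x+.055-r)<.002)&(abs(y+.095)<.009);k2=(abs(x+.055-r)<.002)&(abs(y+.06)<.01)
        print(c,round(r,3),k.sum(),(P[k,2].mean()*1e3).round(1),"panel",(P[k2,2].mean()*1e3).round(1))
```

```text
top -0.024 11 72.5 panel 73.4
top -0.02 15 73.6 panel 74.5
top -0.016 14 81.8 panel 74.6
top -0.012 12 85.8 panel 75.5
top -0.008 14 85.2 panel 76.3
top -0.004 13 84.7 panel 77.3
top 0.0 12 82.6 panel 78.1
top 0.004 14 84.2 panel 78.9
top 0.008 12 85.1 panel 79.4
top 0.012 13 85.9 panel 81.1
top 0.016 14 86.2 panel 81.4
top 0.02 12 85.3 panel 82.6
top 0.024 14 84.1 panel 83.6
side -0.024 12 73.9 panel 73.6
side -0.02 20 78.4 panel 75.5
side -0.016 18 82.7 panel 75.4
side -0.012 8 86.0 panel 76.3
side -0.008 9 85.6 panel 76.7
side -0.004 8 84.3 panel 78.0
side 0.0 5 83.7 panel 79.4
side 0.004 13 84.7 panel 79.9
side 0.008 10 86.0 panel 80.1
side 0.012 10 86.5 panel 81.5
side 0.016 9 87.6 panel 82.3
side 0.02 4 85.6 panel 82.8
side 0.024 11 85.3 panel 83.8
```

The rocker's rear half now lies parallel to the panel and the front half is raised, so it's fully on. Now the zero key.

Run:
```python
from h import *
ctrl.movel(W(-.056,.052,.095),max_speed=.12)
for l in press(-.056,.052,.095,.080,13): print(*l)
ctrl.pause(.2);print(F(),get_state()["time"])
ctrl.movel(W(-.056,.052,.22),max_speed=.15)
p,d=vision.grab_frame("side")
cv2.imwrite("pics/s5.png",cv2.resize(p[100:320,120:380],None,fx=2.5,fy=2.5))
print(get_state()["time"])
```

```text
0.094 0.0946 0.1
0.093 0.0931 -0.1
0.092 0.0919 -0.7
0.091 0.0909 -0.5
0.09 0.0899 0.9
0.089 0.089 1.5
0.088 0.0881 2.3
0.087 0.0871 2.7
0.086 0.0861 3.1
0.085 0.085 3.9
0.084 0.084 4.3
0.083 0.0836 9.9
0.082 0.0832 17.2
[-0.8 -1.6 16.7] 24.0167
25.1333
```

View pics/s5.png

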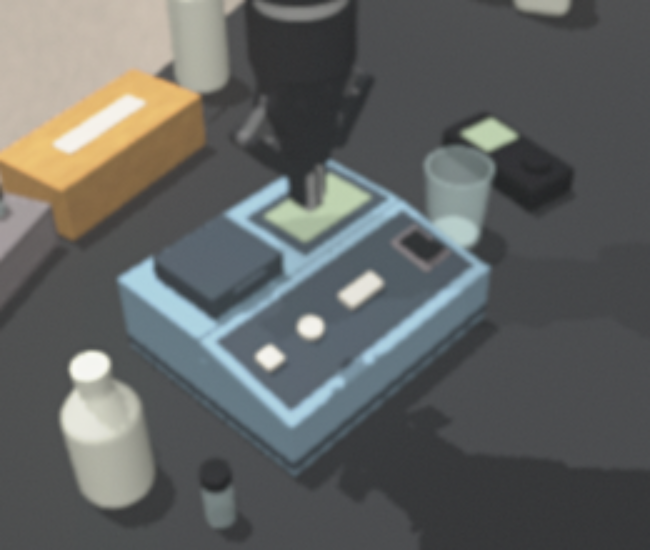

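The key went through its spring travel (force rising to about 4 N) to a hard stop and is back out. Everything stands where it was, with the cover shut and the robot clear.

```bash
python3 -c "
from station import ticket
print(ticket.close_job())"
```

```text
the job is handed in; nothing more can be done
None
```

The job is handed in at about 25 s on the robot's clock: the light cover is pushed fully shut, the rocker is on, the zero key was pressed to its stop and released, and the last picture shows nothing else moved.

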